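# Mark the depth of a blind fixing bore with a collar gauge

### The arm

A 6-joint arm with a two-finger parallel gripper is mounted at the origin on the work surface. World frame = base frame: x ahead of the robot, y to its left, z up, the work surface at z = 0. Lengths are in mm, angles in rad, forces in N, time in s.
With the tool pointing down it reaches from about 350 to 875 mm from the base axis. Payload 4.2 kg.
Tool frame: the origin (TCP) lies at the very end of the fingers, on their centre line; the grasp point (between the pads) lies 19 mm behind it (robot.grip_depth is the distance from the TCP to the grasp point, in mm); z points along the fingers, y is the direction in which the jaws open and shut (so a half turn about z gives the same grasp; the last joint's range is limited). The gripper opens to 87 mm and grips with 3 to 60 N. Pads are 19 mm wide; open, the fingers measure 117 mm over their backs; the gripper's body (75 mm by 190 mm) begins 51 mm behind the grasp point.
Start: joints at [-0.971, 0.385, 0.008, 0, -1.194, -0.259], TCP at [208.915, -589.028, 222.55] pointing down, gripper open.
Joint ranges: [-3.14, 3.14], [-1.21, 2.06], [-1.07, 1.41], [-3.16, 2.05], [-2.99, -0.16], [-3.1, 3.1]. Speed limits (rad/s): [2.79, 2.79, 3.14, 3.14, 3.14, 3.14].

### API

Orientations are given as a rotation vector (axis times angle).
In Python, from cell import robot gives the robot as it stands.
- The arm moves only by the tool jog_arm, never from a script. Its argument "steps" is a list of rows, each an object with "claw": the closure, from 0 (fully open) to 1 (shut); "offset": the shift along the tool's x, y, z in cm, a list of three; "spin": the turn about the tool's z in degrees. In form: [{"claw": claw, "offset": [tx, ty, tz], "spin": spin}, ...]. A call has 1 to 8 rows; each row is the pose to reach, as a shift and turn from the pose commanded when the call began, along the tool's axes at that moment; what a row does not reach only later rows make up. A row lasts 1/8 s, in which the tool goes at most 62.5 mm and 10.7 degrees, less where a joint would pass 70% of its speed; a pose out of reach is approached as far as the arm can. A call with a gripper value outside its range is refused whole. The fingers move at their own pace and stop on an object; "grip_force" is the grip in N (left out, the last holds). Time passes only in rows, so rows that repeat a pose let the fingers close. It gives the time, the measured TCP pose, the force and the opening at its end, in the units of the state.
- robot.get_obs(): the state, without advancing time (a new reading comes with each control period).
- robot.grab_frame(name): name is "scene" or "top" or "wrist"; returns a dict with "image" (400x640x3 uint8, red, green, blue), "camera_matrix" (3x3 intrinsics, pixels), "k1" (the pictures are not rectified: a ray, as slopes to the right and down, at radius r is drawn at 1 + k1 r^2 times it, then the intrinsics apply), "R" (3x3) and "t" (3): a world point X has camera coordinates R X + t. Camera axes: x right, y down, z forward; pixel columns grow to the right and rows downward; lengths in mm; the calibration is good to about 2 mm. A picture is of the moment at which its call begins. There is no depth.
- robot.sign_off(): hands the job in, once; it reports no verdict.
The state is a dict: "time_s": time; "joint_pos": joint angles; "dq": joint speeds; "tau": joint torques, N m; "ee_pos": TCP position; "ee_rot": TCP orientation; "ft_force": force on the tool from outside, world axes, zero at the start; "ft_torque": the same for the moment, N m; "opening": finger opening in mm.
Only numpy, scipy, OpenCV 4.12 (cv2) and the standard library are available. Lean on these libraries where they do the work, as an engineer would, in place of code of your own. Each camera call takes 0.05 s, during which the arm holds its last target. There are 200 camera calls.

### The job

Check how deep the narrow fixing bore in the grey moulded support block is: take the depth gauge (the rod with the sliding collar) out of the rack and lower it gently, tip down, into the bore until it rests on the bottom, pressing there with no more than 15 N; do not let it fall in. Then slide the collar down the rod until it sits flush on the block's top face, press it home there for half a second with a push of about 12 N, never over 25 N, and leave the gauge standing there, let go, with the rod still on the bottom. Leave everything else where it is.

Things in the scene. Friction and masses are not known exactly. Their poses are not given: they have to be found in the camera images.
- gauge: Depth gauge: plain steel rod 11 mm in diameter with a bevelled tip and a ribbed round head 16 mm in diameter and 18 mm tall at the top; 96 mm long in all, 100 to 190 g. It stands upright in one of the rack's three places, the only one with a collar on its rod. Origin at the centre of the tip's end, z up the rod. Take it by the head, from above.
- collar (a joint): How far (m) the collar has slid down the rod from its top position, 0 to 0.045; starts at 0 to 0.003. The collar is a steel ring 40 mm in diameter, 12 mm tall. At 0 its underside is 54 mm above the tip, its top 12 mm below the head. Friction: about 4 N moves it, it stays where left. Push its top face down with fingertips either side of the rod (rod and head rise up to 57 mm above).
- gauge_head (a point): Point on the gauge's axis inside the head, 90 mm above the tip and 6 mm below the top of the head: the height to grip.
- collar_under (a point): Centre of the collar's underside (on the rod's axis).
- block: Grey moulded block 66 x 128 mm, fixed to the bench, turned any way about the vertical. Its origin is on its centre line, 60 mm below its flat top face, which is 60 to 68 mm above the bench. Along its y, at -32 mm, the narrow bore, 12.4 mm in diameter with a 2 mm bevelled mouth; at +32 mm a wide shallow recess, 26 mm in diameter and 10 mm deep, not to be used.
- bore_mouth (a point): Centre of the narrow bore's mouth, level with the block's top face; z up. The bore is vertical with a flat bottom; its depth is not known beforehand: anything from 27 to 46 mm. The bottom must be found by feel (the rules call it bore_plug, with its origin at the centre of the bottom; its pose is not given).
- gauge_tip (a point): Centre of the end face of the gauge's tip.
- rack: Fixed wooden rack 50 x 180 x 40 mm (x, y, z), origin at the centre of its underside, with three 12.4 mm holes 30 mm deep along its y at -60, 0 and +60 mm. The gauge and two pins stand in them, in any order, on the holes' bottoms 10 mm above the bench.
- plain_pin: Bystander in the rack: 11 mm rod with a ribbed head 16 mm in diameter, 82 mm long in all, no collar. Origin at its tip.
- flat_pin: Bystander in the rack: 11 mm rod with a flat head 30 mm in diameter and 12 mm tall, 67 mm long in all, no collar. Origin at its tip.
- breaker_a: Bystander: white three-pole circuit breaker 70 x 54 x 72 mm, origin at the centre of its underside.
- breaker_b: Bystander: white single-pole circuit breaker 70 x 18 x 72 mm, origin at the centre of its underside.
- driver: Bystander: screwdriver lying on the bench, black handle.
- screw_tray: Bystander: black open tray 90 x 120 x 30 mm with screws, origin at the centre of its underside.
- spray: Bystander: can 52 mm in diameter and 150 mm tall, origin at the centre of its underside.
Things that resemble listed ones, but are neither listed nor needed, are in the scene too. What is shaped like the gauge but orange or purple is not meant.

How it is judged (in metres and radians):
On the way, in this order (a step that is already met when the one before it is completed fails the run):
1. the gauge rod is upright in the narrow bore with its tip on the bottom, the collar still clear of the block (distance between gauge_tip and bore_plug below 0.0025 m and angle between gauge's own z axis and vertical below 0.1 rad and horizontal distance between gauge_tip and bore_mouth below 0.004 m and z of collar_under in the frame of bore_mouth above 0.003 m), for 0.1 s.
2. the collar has been slid down flush on the block's top face with the rod on the bottom, and pressed home on it with over 5 N (net of the rod's friction) (distance between gauge_tip and bore_plug below 0.0025 m and angle between gauge's own z axis and vertical below 0.1 rad and horizontal distance between gauge_tip and bore_mouth below 0.004 m and z of collar_under in the frame of bore_mouth between -0.002 and 0.0015 m and contact force between collar and block above 5 N), for 0.2 s.
At the end, for the whole second after the job is handed in: The gauge stands at rest and released in the narrow bore, upright within 0.1 rad, its tip centred in the bore and within 2.5 mm of the centre of the bore's bottom, and the collar's underside lies on the block's top face (no gap over 1.5 mm) (distance between gauge_tip and bore_plug below 0.0025 m and angle between gauge's own z axis and vertical below 0.1 rad and horizontal distance between gauge_tip and bore_mouth below 0.004 m and z of collar_under in the frame of bore_mouth between -0.002 and 0.0015 m and linear speed of gauge below 0.01 m/s and contact force between the fingers and gauge below 0.1 N); the robot touches nothing.
It fails at once if the collar is pressed on the block with more than 25 N (contact force between collar and block above 25 N).
It fails at once if the rod is pressed or knocked on the bottom of the bore with more than 18 N (contact force between gauge and bore_plug above 18 N).
It fails at once if the gauge is let fall into the bore (faster than 0.25 m/s with its tip below the block's top face) (linear speed of gauge above 0.25 m/s and horizontal distance between gauge_tip and bore_mouth below 0.006 m and z of gauge_tip in the frame of bore_mouth below 0 m).
It fails at once if a bystander is moved by more than 30 mm (distance of any of plain_pin, flat_pin, breaker_a, breaker_b, driver, screw_tray, spray from where it was at the start of the episode above 0.03 m).
It also fails if it takes over 59 s, if anything falls off the work surface, if the arm or the gripper's body presses on something with over 40 N, if the wrist force passes 120 N, or if a joint passes its speed limit or range.

## Working session

There is one attempt and no reset: what is moved stays moved. The work goes in short steps, Python scripts to look and compute and a tool call to move; the robot and the scene stay as the last step left them, time stands still between calls to the robot, and variables do not carry over. Pictures are saved under pics/ and viewed, about 8 in all and at most 12, crops included, and the job is handed in when it is done.

Besides the shell and the picture viewer there is one more tool, called by a JSON object that holds its "api" and its "payload". jog_arm: Moves the arm, as the interface text tells. Its arguments: {"type":"object","properties":{"steps":{"type":"array"},"grip_force":{"type":"number"}},"required":["steps"]}

```bash
mkdir -p pics
cat > h.py <<'E'
import numpy as np, cv2
from cell import robot
from scipy.spatial.transform import Rotation as Ro
def grab(n):
    f=robot.grab_frame(n); return f
def save(img,p): cv2.imwrite('pics/'+p,cv2.cvtColor(np.ascontiguousarray(img),cv2.COLOR_RGB2BGR))
def ray(f,u,v):
    K=np.array(f['camera_matrix']);R=np.array(f['R']);t=np.array(f['t']).ravel()
    d=np.array([k for k in [f['k1']]])[0]
    p=cv2.undistortPoints(np.array([[[u,v]]],float),K,np.array([d,0,0,0,0.]))[0,0]
    return -R.T@t, R.T@np.array([p[0],p[1],1])
def onz(f,u,v,z):
    c,d=ray(f,u,v); return c+d*(z-c[2])/d[2]
def proj(f,X):
    K=np.array(f['camera_matrix']);R=np.array(f['R']);t=np.array(f['t']).ravel()
    return cv2.projectPoints(np.array([X],float),cv2.Rodrigues(R)[0],t,K,np.array([f['k1'],0,0,0,0.]))[0][0,0]
E
python3 - <<'E'
from h import *
o=robot.get_obs(); print(o)
for n in ['scene','top','wrist']:
    f=grab(n); save(f['image'],n+'0.png'); c,d=ray(f,320,200); print(n,c.round(),d.round(2))
    np.save(n+'0.npy',f,allow_pickle=True)
E
```

```text
{'time_s': 0.0, 'joint_pos': array([-9.71361694e-01,  3.85588935e-01,  6.60755772e-03, -5.20894238e-04,
       -1.19396145e+00, -2.58614682e-01]), 'dq': array([-5.72590057e-04, -5.78876213e-05,  7.36236074e-04, -8.23763617e-04,
        9.38116646e-05,  8.82222862e-04]), 'tau': array([-6.23968790e-04, -3.90669322e+01,  1.87405998e+01,  4.21986446e+00,
        1.09916952e-02, -1.88944755e-04]), 'ee_pos': array([ 208.74367928, -588.47218852,  221.42964115]), 'ee_rot': array([ 0.53239683, -3.09569099, -0.00338201]), 'ft_force': array([-0.62476192,  0.16023664,  0.27250561]), 'ft_torque': array([ 0.03823364, -0.04358654, -0.00250194]), 'opening': 86.85597769876335}
scene [1068.  235.  927.] [-0.52 -0.22 -0.82]
top [ 341.    2. 1286.] [ 0.19  0.02 -0.98]
wrist [ 144. -612.  384.] [ 0.25  0.11 -0.96]
```

View pics/top0.png

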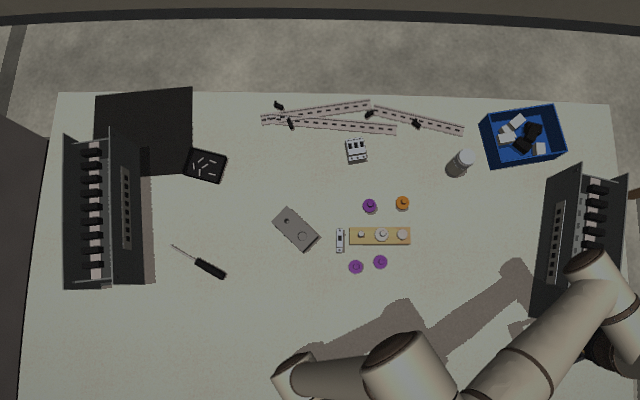

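View pics/scene0.png

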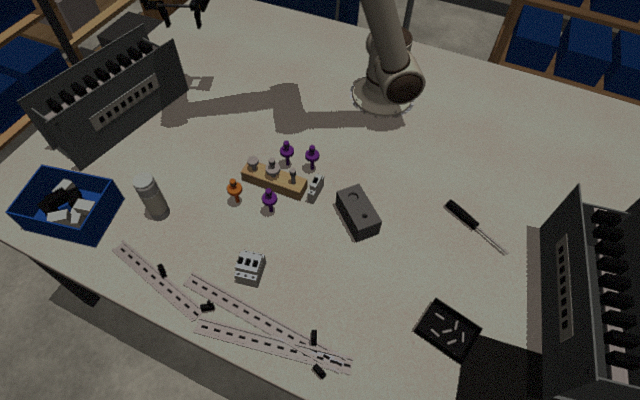

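The top view shows the rack at about (380,236), the block at (296,229), and breaker_b close to the rack's left end at (340,240). Candidates in the top picture:
- Rack pins at (361,235), (381,235) and (403,236).
- Purple look-alikes at (369,206), (356,267) and (380,262).
- Orange look-alike at (402,203).

By the description it should be the middle rack place, at (381,235), which has a steel ring. I'll check that in a crop.

Run:
```python
from h import *
t=np.load('top0.npy',allow_pickle=True).item();s=np.load('scene0.npy',allow_pickle=True).item()
a=cv2.resize(t['image'][195:275,265:425],(800,400),interpolation=cv2.INTER_CUBIC)
b=cv2.resize(s['image'][140:245,220:390],(324,200),interpolation=cv2.INTER_CUBIC)
b2=cv2.resize(s['image'][150:200,235:330],(380,200),interpolation=cv2.INTER_CUBIC)
o=np.zeros((600,800,3),np.uint8);o[:400]=a;o[400:,:324]=b;o[400:,400:780]=b2
save(np.clip(o*1.6,0,255).astype(np.uint8),'crop0.png')
hsv=cv2.cvtColor(t['image'],cv2.COLOR_RGB2HSV)
print(hsv[243,372],hsv[228,293],hsv[250,450])
# rack mask (wood), block mask
m=((hsv[...,1]>90)&(hsv[...,0]>12)&(hsv[...,0]<28)&(hsv[...,2]>90)).astype(np.uint8)
m[:,:]*=1; m2=np.zeros_like(m);m2[220:255,340:420]=m[220:255,340:420]
r=cv2.minAreaRect(cv2.findNonZero(m2)); print('rack px',r,[onz(t,*p,40).round(1) for p in cv2.boxPoints(r)])
```

```text
[ 22  90 136] [ 17  17 103] [ 30  18 145]
rack px ((379.5, 235.0), (16.0, 59.0), 90.0) [array([501.8, -65.6,  40. ]), array([ 506.1, -240.6,   40. ]), array([ 458.7, -240.2,   40. ]), array([454.4, -66.3,  40. ])]
```

View pics/crop0.png

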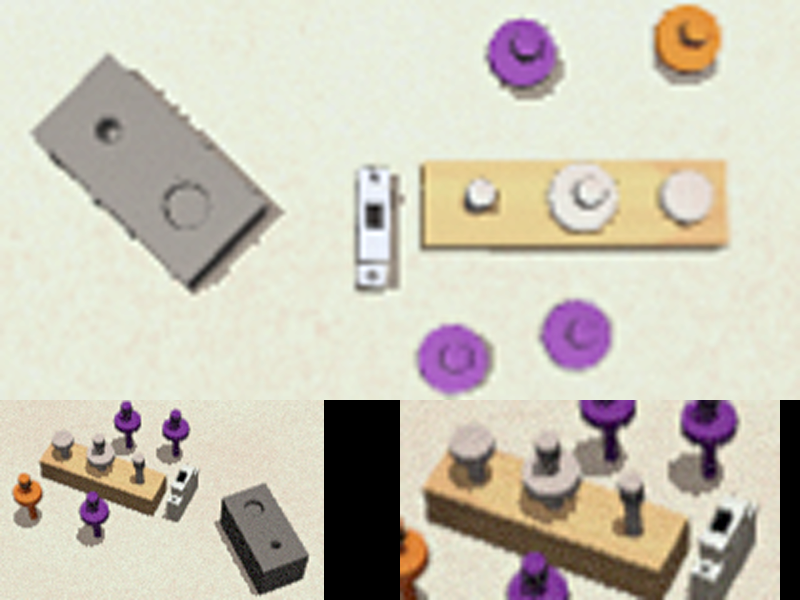

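The crop confirms it: the gauge is the middle rack pin (head (383,233), collar ring (381.5,234.5)), with the plain pin to its left and the flat pin to its right. The narrow bore is at (286.4,220.6) and the recess at (302.4,236.2).

```bash
cat >> h.py <<'E'
def plan(target,yaw=None):
    """offset (cm) tool frame + spin (deg) from measured pose; yaw = desired world angle of tool y (deg), mod 180"""
    o=robot.get_obs();R=Ro.from_rotvec(o['ee_rot']).as_matrix()
    off=R.T@(np.array(target)-o['ee_pos'])/10
    y=R[:,1];a=np.degrees(np.arctan2(y[1],y[0]));sp=0
    if yaw is not None:
        sp=-((yaw-a+90)%180-90)   # tool z down: + spin is - world yaw
    print('pos',o['ee_pos'].round(1),'tool-y yaw',a.round(1),'tilt',np.degrees(np.arccos(-R[2,2])).round(2),'off cm',off.round(2),'spin',round(sp,1),'j6',o['joint_pos'][5].round(2),'F',o['ft_force'].round(1))
E
python3 - <<'E'
from h import *
t=np.load('top0.npy',allow_pickle=True).item();s=np.load('scene0.npy',allow_pickle=True).item()
print('head',onz(t,383,233,106),'collar',onz(t,381.6,234.6,76))
print('scene head', onz(s,235+(147/4),150+38/4,106))
for z in (60,64,68): print('bore',onz(t,286.4,220.6,z),'rec',onz(t,302.4,236.2,z))
for n,p in dict(pur1=(369,206),or_=(402,203),pur2=(356,267),pur3=(380,262),spray=(466,156)).items(): print(n,onz(t,*p,80).round())
g=onz(t,383,233,106)
plan([g[0],g[1],220],0)
E
```

```text
head [ 478.70085524 -154.55920079  106.        ] collar [ 477.4963431  -154.53612188   76.        ]
scene head [ 481.23233821 -151.76066279  106.        ]
bore [513.05799658 121.5871789   60.        ] rec [468.64338809  73.10192882  60.        ]
bore [512.49692881 121.19771305  64.        ] rec [468.22725816  72.8706845   64.        ]
bore [511.93586105 120.80824719  68.        ] rec [467.81112822  72.63944017  68.        ]
pur1 [ 559. -117.   80.]
or_ [ 570. -213.   80.]
pur2 [384. -82.  80.]
pur3 [ 399. -150.   80.]
spray [ 718. -407.   80.]
pos [ 208.8 -588.6  221.7] tool-y yaw 109.5 tilt 0.09 off cm [-39.94  31.89   0.22] spin -70.5 j6 -0.26 F [-0.3  0.5 -1.2]
```

{"api": "jog_arm", "payload": {"steps": [{"claw":0.5,"offset":[-5,4,0],"spin":-10},{"claw":0.5,"offset":[-10,8,0],"spin":-20},{"claw":0.5,"offset":[-15,12,0],"spin":-30},{"claw":0.5,"offset":[-20,16,0],"spin":-40},{"claw":0.5,"offset":[-25,20,0],"spin":-50},{"claw":0.5,"offset":[-30,24,0],"spin":-60},{"claw":0.5,"offset":[-35,28,0],"spin":-70.5},{"claw":0.5,"offset":[-39.9,31.9,0],"spin":-70.5}]}}

```text
time_s: 1.15
ee_pos: [473.3, -162.2, 222.7]
ee_rot: [-2.223, 2.219, -0.0]
ft_force: [0.8, -0.6, -0.5]
opening: 43.6
```

{"api": "jog_arm", "payload": {"steps": [{"claw":0.5,"offset":[0,0,0],"spin":0},{"claw":0.5,"offset":[0,0,0],"spin":0}]}}

```text
time_s: 1.4
ee_pos: [472.2, -164.0, 222.2]
ee_rot: [2.222, -2.22, -0.001]
ft_force: [0.6, 0.2, -0.3]
opening: 43.5
```

Run:
```python
from h import *
plan([478.7,-154.6,220],0); o=robot.get_obs(); print(o['opening'],o['time_s'])
f=grab('wrist');save(f['image'],'w1.png');np.save('w1.npy',f,allow_pickle=True)
print('TCP axis px',proj(f,[478.7,-154.6,106]),proj(f,[478.7,-154.6,76]))
```

```text
pos [ 472.2 -164.   222.2] tool-y yaw -179.9 tilt 0.06 off cm [-0.94 -0.65  0.22] spin 0.1 j6 0.01 F [ 0.6  0.2 -0.3]
43.45833374662982 1.4
TCP axis px [307.70633692 199.09396016] [308.3767887  191.28095991]
```

View pics/w1.png

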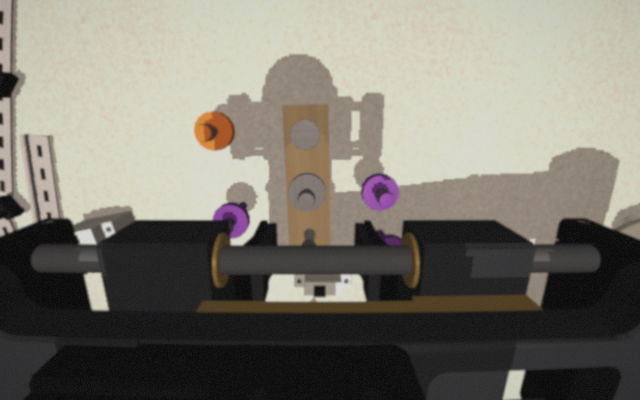

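The wrist view shows the gauge head at about (306.5,199) and the collar at (307,190), against predictions of (307.7,199.1) and (308.4,191.3). They agree to about 1 mm. I'll centre over it and go down.

{"api": "jog_arm", "payload": {"steps": [{"claw":0.5,"offset":[-0.95,-0.73,0],"spin":0},{"claw":0.5,"offset":[-0.95,-0.73,3],"spin":0},{"claw":0.5,"offset":[-0.95,-0.73,6],"spin":0},{"claw":0.5,"offset":[-0.95,-0.73,9],"spin":0},{"claw":0.5,"offset":[-0.95,-0.73,9],"spin":0}]}}

```text
time_s: 2.08
ee_pos: [478.1, -155.2, 130.7]
ee_rot: [2.217, -2.22, -0.006]
ft_force: [0.5, -0.1, 0.6]
opening: 43.2
```

Run:
```python
from h import *
plan([479.5,-154.5,81.5],0)
f=grab('wrist')
save(f['image'][120:320,180:440].repeat(3,0).repeat(3,1),'w2.png');np.save('w2.npy',f,allow_pickle=True)
print('px',proj(f,[479.5,-154.5,106]),proj(f,[479.5,-154.5,76]))
```

```text
pos [ 478.1 -155.2  130.7] tool-y yaw 179.9 tilt 0.31 off cm [-0.07 -0.16  4.92] spin -0.1 j6 -0.01 F [ 0.5 -0.1  0.6]
px [312.10121654 224.30885086] [312.30277877 210.16374344]
```

View pics/w2.png

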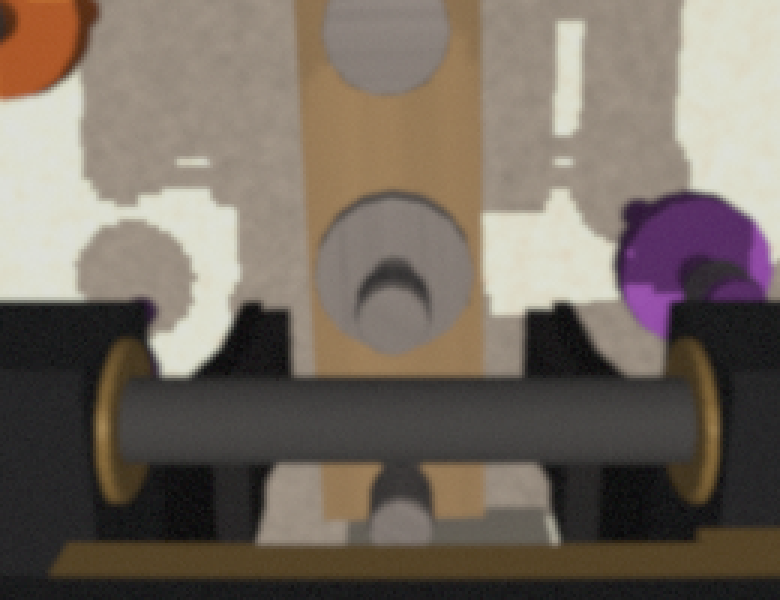

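The head top is at (311.3,225.3) and predicted at (312.1,224.3); the collar is at (311.3,210.3) and predicted at (312.3,210.2). The gauge is therefore at about (480,-154.6). Next: descend and grip.

{"api": "jog_arm", "payload": {"steps": [{"claw":0.5,"offset":[-0.07,-0.19,2],"spin":0},{"claw":0.5,"offset":[-0.07,-0.19,4],"spin":0},{"claw":0.5,"offset":[-0.07,-0.19,4.85],"spin":0},{"claw":0.5,"offset":[-0.07,-0.19,4.85],"spin":0},{"claw":0.8,"offset":[-0.07,-0.19,4.85],"spin":0},{"claw":1,"offset":[-0.07,-0.19,4.85],"spin":0},{"claw":1,"offset":[-0.07,-0.19,4.85],"spin":0},{"claw":1,"offset":[-0.07,-0.19,4.85],"spin":0}], "grip_force": 40}}

```text
time_s: 3.12
ee_pos: [481.9, -154.0, 84.3]
ee_rot: [-2.222, 2.221, -0.0]
ft_force: [-0.8, -0.1, 1.5]
opening: 15.3
```

Run:
```python
from h import *
plan([480,-154.5,81.5],0); o=robot.get_obs(); print(o['opening'],o['time_s'])
```

```text
pos [ 481.9 -154.    84.3] tool-y yaw -180.0 tilt 0.02 off cm [0.05 0.19 0.28] spin 0.0 j6 -0.01 F [-0.8 -0.1  1.5]
15.278717903311524 3.125
```

{"api": "jog_arm", "payload": {"steps": [{"claw":1,"offset":[0,0,-1],"spin":0},{"claw":1,"offset":[0,0,-2.5],"spin":0},{"claw":1,"offset":[0,0,-4.5],"spin":0},{"claw":1,"offset":[0,0,-6.5],"spin":0},{"claw":1,"offset":[0,0,-8.5],"spin":0},{"claw":1,"offset":[0,0,-10.5],"spin":0},{"claw":1,"offset":[0,0,-10.5],"spin":0}]}}

```text
time_s: 4.0
ee_pos: [482.7, -154.0, 190.8]
ee_rot: [-2.22, 2.219, -0.004]
ft_force: [-0.7, -0.3, -2.4]
opening: 15.2
```

Run:
```python
from h import *
plan([512.5,121.2,190]); o=robot.get_obs(); print(o['opening'],o['time_s'])
f=grab('top')
a=cv2.resize(f['image'][195:275,265:425],(800,400),interpolation=cv2.INTER_CUBIC)
np.save('t2.npy',f,allow_pickle=True)
g=a
# bore centre: dark blob in block of first image
t=np.load('top0.npy',allow_pickle=True).item()
c=cv2.cvtColor(t['image'],cv2.COLOR_RGB2GRAY)[212:230,278:296]; print(c)
b=cv2.cvtColor(np.load('scene0.npy',allow_pickle=True).item()['image'],cv2.COLOR_RGB2GRAY)[208:228,352:374]; print(b)
```

```text
pos [ 482.7 -154.   190.8] tool-y yaw -180.0 tilt 0.23 off cm [-27.52  -3.     0.08] spin 0 j6 -0.01 F [-0.7 -0.3 -2.4]
15.162860300887624 4.0
[[149 143 104  95  97  98  97  98  99  97  96  98  98  99  98  97  93 102]
 [142 106  96  96  98  97  98  97  99  96  98  96  96  98  98  98  97  93]
 [105  96  97  96  97  98  99  99  98  98  98  96  97  96  96  97  98  98]
 [ 95  97  98  99  99  98  98  97  97  97  99  97  99  98  98  98  98  98]
 [ 96  99  97  98  98  97  99  99  98  98  98 100  97  98  98  97  97  97]
 [ 99  98  98  98  97  98  99  97  98  98  99 100  98  99  98  98  97  98]
 [100  97  99  98  99  98  98  79  75  76  92 100  98 100  99  98  99 100]
 [ 99  99  97  99  99  97  78  42  26  38  65  99 101  97  98  97  99  99]
 [ 97  99 100  97  99  98  50  28  35  53  61  86  99  99  99  99 100  99]
 [ 99 100  98 100  99  98  51  36  64 105  91  93 100  99  99  99  99  98]
 [ 98  99  98  99  99  98  71  47  62  99  84  92 101  99  99  98  98  98]
 [100  98  98  99  99 101  99  83  72  84  93  99 100  98  98  99  98  99]
 [100 100  99 100  99  98  99 100 101 101  99 100  98  99
[... 1074 characters left out ...]
77 77 77]
 [77 80 75 83 78 76 78 78 75 74 71 67 65 62 73 76 77 74 78 76 77 76]
 [61 79 78 79 73 74 77 76 76 78 81 75 79 77 81 76 77 78 75 78 70 79]
 [35 78 80 83 77 74 77 73 74 80 76 77 71 82 78 77 75 80 78 71 78 74]
 [19 57 76 79 78 79 75 73 78 80 79 84 76 76 75 77 77 72 76 78 73 80]
 [23 38 67 79 78 75 81 72 75 76 77 73 78 80 75 76 74 76 79 74 75 77]
 [19 24 56 76 80 79 78 78 74 75 78 78 74 76 74 75 75 80 76 79 78 74]
 [19 23 37 61 79 77 74 77 77 77 78 80 75 77 76 69 77 77 80 81 75 62]
 [26 22  8 39 77 78 76 77 77 78 75 76 80 78 80 82 75 80 64 58 55 38]
 [18 23 19 15 59 77 78 76 78 75 77 79 78 76 75 65 57 53 41 33 29 34]
 [26 22 14 20 33 75 82 77 79 80 73 78 80 64 51 49 37 33 31 25 25 34]]
```

{"api": "jog_arm", "payload": {"steps": [{"claw":1,"offset":[-3,-0.3,0],"spin":0},{"claw":1,"offset":[-8,-0.8,0],"spin":0},{"claw":1,"offset":[-13,-1.3,0],"spin":0},{"claw":1,"offset":[-18,-1.8,0],"spin":0},{"claw":1,"offset":[-23,-2.3,0],"spin":0},{"claw":1,"offset":[-28,-2.8,0],"spin":0},{"claw":1,"offset":[-32,-3,0],"spin":0},{"claw":1,"offset":[-32,-3,0],"spin":0}]}}

```text
time_s: 5.05
ee_pos: [511.1, 168.1, 187.5]
ee_rot: [2.224, -2.216, -0.001]
ft_force: [-0.3, 0.1, -2.2]
opening: 14.6
```

Run:
```python
from h import *
P=[]
for i in range(4):
    f=grab('wrist'); P.append(robot.get_obs()['ee_pos'])
print(np.array(P).round(1))
plan([512.5,121.2,190])
save(f['image'],'w3.png');np.save('w3.npy',f,allow_pickle=True)
print('bore pred',proj(f,[512.5,121.2,64]),'tip',proj(f,P[-1]-[0,0,74]))
```

```text
[[510.8 166.7 187.5]
 [510.7 165.7 187.7]
 [510.9 165.2 188. ]
 [511.1 165.  188.4]]
pos [511.1 165.  188.4] tool-y yaw 180.0 tilt 0.1 off cm [ 4.38 -0.14 -0.16] spin 0 j6 -0.61 F [-0.5 -0.1 -1.5]
bore pred [312.74871647 141.17061284] tip [314.14214118 201.88456759]
```

View pics/w3.png

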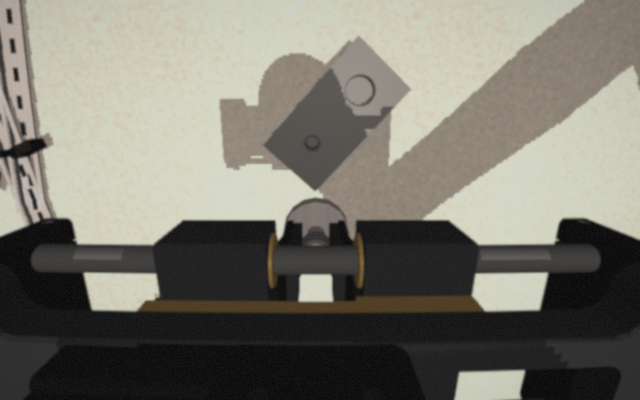

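The bore is at about (312,142), matching the prediction of (312.7,141.2). The collar is at (316.5,220) and the gauge hangs straight. I'll refine both at sub-pixel level.

Run:
```python
from h import *
f=np.load('w3.npy',allow_pickle=True).item()
g=cv2.cvtColor(f['image'],cv2.COLOR_RGB2GRAY).astype(float)
w=g[130:155,300:325]; bg=np.median(w); m=(abs(w-bg)>10).astype(np.uint8)
m=cv2.morphologyEx(m,cv2.MORPH_OPEN,np.ones((2,2),np.uint8))
(c,r)=cv2.minEnclosingCircle(cv2.findNonZero(m));c=np.array(c)+[300,130];print('bore px',c,r,bg)
for z in(60,64,68):print(onz(f,*c,z).round(1))
# scale: radius in px for 8.2mm (bevel) radius
print(np.linalg.norm(proj(f,[520.7,121.2,64])-proj(f,[512.5,121.2,64])))
# rack grip view: recheck head from w2 -> bias;  collar now
for dy in(0,): print('collar pred',[proj(f,[511,165,188.3-74.3+66+0]).round(1)])
# collar visible extent cols per row
for v in range(198,222,4):
    row=g[v,275:360]; print(v,[int(x) for x in row[::3]])
# top face corners of block: 
t=np.load('top0.npy',allow_pickle=True).item(); s=np.load('scene0.npy',allow_pickle=True).item()
# height estimate by ray intersection top+wrist and top+scene, scene+wrist
def tri(*rs):
    A=np.zeros((3,3));b=np.zeros(3)
    for c,d in rs:
        d=d/np.linalg.norm(d);M=np.eye(3)-np.outer(d,d);A+=M;b+=M@c
    return np.linalg.solve(A,b)
R1=ray(t,286.3,220.5);R2=ray(s,364.5,215.4);R3=ray(f,*c)
print('tri',tri(R1,R2).round(1),tri(R2,R3).round(1),tri(R1,R2,R3).round(1))
```

```text
bore px [312.81818199 143.86363602] 8.037332534790039 82.0
[512.5 124.   60. ]
[512.4 123.7  64. ]
[512.4 123.3  68. ]
8.887446866360142
collar pred [array([314.2, 232.6])]
198 [214, 214, 214, 214, 212, 213, 213, 212, 213, 211, 195, 171, 142, 110, 120, 143, 126, 127, 137, 138, 139, 139, 137, 140, 134, 138, 138, 135, 136]
202 [213, 212, 211, 214, 214, 213, 212, 212, 157, 79, 74, 80, 93, 105, 100, 91, 82, 77, 77, 106, 137, 139, 138, 137, 138, 136, 136, 139, 138]
206 [213, 213, 214, 215, 213, 213, 162, 84, 88, 114, 117, 119, 121, 123, 120, 120, 121, 122, 116, 93, 75, 110, 136, 139, 135, 138, 138, 136, 131]
210 [214, 214, 213, 213, 210, 165, 85, 115, 122, 122, 120, 118, 120, 122, 123, 120, 120, 118, 119, 120, 117, 97, 108, 134, 137, 135, 142, 142, 139]
214 [214, 213, 213, 213, 177, 100, 117, 119, 122, 120, 118, 119, 119, 123, 120, 121, 121, 117, 119, 120, 121, 119, 100, 110, 134, 134, 137, 140, 138]
218 [211, 213, 214, 207, 100, 117, 117, 118, 120, 122, 117, 117, 121, 121, 121, 119, 120, 116, 118, 121, 118, 119, 118, 101, 132, 139, 137, 132, 131]
tri [512.9 122.6  61.3] [512.5 123.7  61.3] [512.8 123.   61.4]
```

Run:
```python
from h import *
f=np.load('w3.npy',allow_pickle=True).item()
g=cv2.cvtColor(f['image'],cv2.COLOR_RGB2GRAY).astype(float)
# collar rim (mid-grey ~120 top face): left/right edges per row -> plane z=180 -> circle fit
pts=[]
for v in range(204,219,2):
    row=g[v,275:360]; d=np.where(abs(row-120)<6)[0]; d=d[(d>8)&(d<75)]
    runs=d[np.r_[True,np.diff(d)<4]]; pts+= [(275+d.min(),v),(275+d.max(),v)] if len(d) else []
for z in (176,180):
    W=np.array([onz(f,*p,z)[:2] for p in pts]); A=np.c_[2*W,np.ones(len(W))]
    x=np.linalg.lstsq(A,(W**2).sum(1),rcond=None)[0]; print(z,x[:2].round(1),'r',np.sqrt(x[2]+x[:2]@x[:2]).round(1))
P=[]
for i in range(3): robot.grab_frame('wrist');P.append(robot.get_obs()['ee_pos'])
print(np.mean(P,0).round(1),P[-1])
plan([514.1,123.6,150])
```

```text
176 [509.1 163.8] r 17.9
180 [509.2 162.2] r 17.5
[511.4 164.9 188.8] [511.56070729 164.92778914 188.97417929]
pos [511.6 164.9 189. ] tool-y yaw 179.9 tilt 0.02 off cm [ 4.13 -0.26  3.9 ] spin 0 j6 -0.61 F [ 0.1 -0.  -0.5]
```

{"api": "jog_arm", "payload": {"steps": [{"claw":1,"offset":[1.5,-0.1,0],"spin":0},{"claw":1,"offset":[3,-0.2,0],"spin":0},{"claw":1,"offset":[4.12,-0.27,0],"spin":0},{"claw":1,"offset":[4.12,-0.27,2],"spin":0},{"claw":1,"offset":[4.12,-0.27,3.9],"spin":0},{"claw":1,"offset":[4.12,-0.27,3.9],"spin":0},{"claw":1,"offset":[4.12,-0.27,3.9],"spin":0}]}}

```text
time_s: 6.28
ee_pos: [515.1, 124.7, 150.9]
ee_rot: [-2.221, 2.22, -0.001]
ft_force: [-0.2, 0.6, -1.1]
opening: 15.1
```

Run:
```python
from h import *
P=[]
for i in range(4): s=grab('scene');P.append(robot.get_obs()['ee_pos'])
print(np.array(P).round(1)); plan([514.3,123.7,150]); print(robot.get_obs()['opening'])
f=grab('top')
save(np.vstack([cv2.resize(s['image'][165:245,310:410],(600,480)[:2],interpolation=cv2.INTER_CUBIC)]),'s4.png')
print('tip px pred',proj(s,[512.5,123,76]),proj(s,[512.5,123,62]))
```

```text
[[515.1 124.9 151.1]
 [515.  125.  151.1]
 [514.9 125.  151. ]
 [514.8 125.  150.9]]
pos [514.8 125.  150.9] tool-y yaw -180.0 tilt 0.09 off cm [0.13 0.05 0.09] spin 0 j6 -0.54 F [ 0.5  0.2 -1.3]
14.711715068280629
tip px pred [364.98737174 212.09776158] [364.38762394 215.14296373]
```

View pics/s4.png

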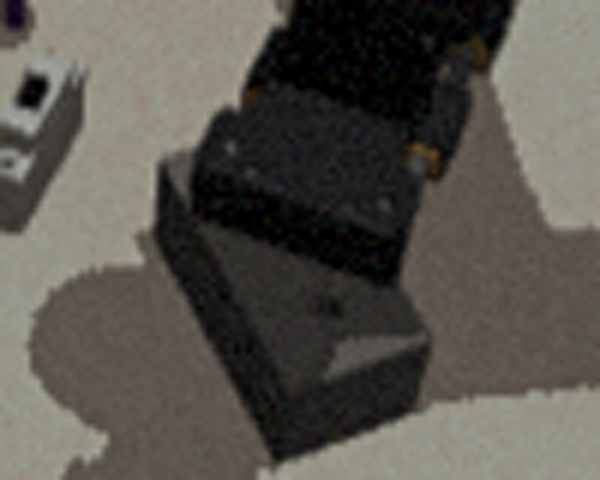

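The scene crop shows the bore at (364.7,215.5), as predicted. The gripper body hides the tip, so I'll lower slowly and watch the force.

{"api": "jog_arm", "payload": {"steps": [{"claw":1,"offset":[0,0,0.2],"spin":0},{"claw":1,"offset":[0,0,0.4],"spin":0},{"claw":1,"offset":[0,0,0.6],"spin":0},{"claw":1,"offset":[0,0,0.8],"spin":0},{"claw":1,"offset":[0,0,1.0],"spin":0},{"claw":1,"offset":[0,0,1.2],"spin":0}]}}

```text
time_s: 7.28
ee_pos: [514.4, 124.8, 137.9]
ee_rot: [2.222, -2.221, 0.0]
ft_force: [-0.4, -0.4, -1.2]
opening: 14.5
```

{"api": "jog_arm", "payload": {"steps": [{"claw":1,"offset":[0,0,0.1],"spin":0},{"claw":1,"offset":[0,0,0.2],"spin":0},{"claw":1,"offset":[0,0,0.2],"spin":0}]}}

```text
time_s: 7.65
ee_pos: [514.5, 124.7, 136.1]
ee_rot: [-2.222, 2.221, -0.0]
ft_force: [-0.3, 0.4, -0.9]
opening: 14.7
```

{"api": "jog_arm", "payload": {"steps": [{"claw":1,"offset":[0,0,0.1],"spin":0},{"claw":1,"offset":[0,0,0.2],"spin":0},{"claw":1,"offset":[0,0,0.2],"spin":0}]}}

```text
time_s: 8.02
ee_pos: [514.6, 124.7, 134.4]
ee_rot: [-2.222, 2.22, -0.001]
ft_force: [0.0, -1.2, 2.0]
opening: 14.8
```

{"api": "jog_arm", "payload": {"steps": [{"claw":1,"offset":[0,0,0.1],"spin":0},{"claw":1,"offset":[0,0,0.1],"spin":0}]}}

```text
time_s: 8.28
ee_pos: [514.2, 124.6, 132.7]
ee_rot: [2.221, -2.221, -0.0]
ft_force: [-0.1, -1.4, -1.1]
opening: 14.7
```

Run:
```python
from h import *
F=[];P=[];T=[]
for i in range(4):
    s=grab('top');o=robot.get_obs();F.append(o['ft_force']);P.append(o['ee_pos']);T.append(o['ft_torque'])
print(np.array(F).round(1),np.array(T).round(2),np.array(P).round(1)[-1])
```

```text
[[ 0.3 -0.6 -1.2]
 [ 0.2 -2.1 -1.4]
 [ 0.5 -1.9 -1.2]
 [ 0.6 -0.7 -1.4]] [[-0.5  -0.09  0.04]
 [-0.49 -0.11  0.  ]
 [-0.54 -0.1  -0.  ]
 [-0.49 -0.14  0.04]] [514.2 124.7 132.7]
```

Fz is back to the weight alone with a slight sideways push toward -y, so the tip slid over the bevel into the bore. I'll ease 1 mm toward -y and continue down.

{"api": "jog_arm", "payload": {"steps": [{"claw":1,"offset":[0.05,0,0],"spin":0},{"claw":1,"offset":[0.1,0,0.1],"spin":0},{"claw":1,"offset":[0.1,0,0.2],"spin":0},{"claw":1,"offset":[0.1,0,0.3],"spin":0},{"claw":1,"offset":[0.1,0,0.4],"spin":0},{"claw":1,"offset":[0.1,0,0.4],"spin":0}]}}

```text
time_s: 9.22
ee_pos: [514.3, 123.8, 128.9]
ee_rot: [2.222, -2.221, -0.0]
ft_force: [0.6, -1.3, -1.4]
opening: 15.2
```

```bash
cat >> h.py <<'E'
def ft(n=4):
    F=[];P=[];T=[]
    for i in range(n):
        grab('top');o=robot.get_obs();F.append(o['ft_force']);P.append(o['ee_pos']);T.append(o['ft_torque'])
    print('F',np.mean(F,0).round(2),'T',np.mean(T,0).round(3),'P',np.mean(P,0).round(1),'rot',o['ee_rot'].round(3),'open',o['opening'].round(1),'t',o['time_s'])
E
python3 -c "from h import *;ft()"
```

```text
Traceback (most recent call last):
  File "h.py", line 29, in ft
    print('F',np.mean(F,0).round(2),'T',np.mean(T,0).round(3),'P',np.mean(P,0).round(1),'rot',o['ee_rot'].round(3),'open',o['opening'].round(1),'t',o['time_s'])
                                                                                                                          ^^^^^^^^^^^^^^^^^^
AttributeError: 'float' object has no attribute 'round'
```

{"api": "jog_arm", "payload": {"steps": [{"claw":1,"offset":[0.05,0,0.1],"spin":0},{"claw":1,"offset":[0.05,0,0.3],"spin":0},{"claw":1,"offset":[0.05,0,0.5],"spin":0},{"claw":1,"offset":[0.05,0,0.7],"spin":0},{"claw":1,"offset":[0.05,0,0.9],"spin":0},{"claw":1,"offset":[0.05,0,1.0],"spin":0},{"claw":1,"offset":[0.05,0,1.0],"spin":0}]}}

```text
time_s: 10.3
ee_pos: [514.3, 123.3, 118.9]
ee_rot: [2.222, -2.221, -0.0]
ft_force: [0.5, -0.3, -1.8]
opening: 14.7
```

```bash
sed -i "s/o\['opening'\].round(1)/round(o['opening'],1)/" h.py
python3 -c "from h import *;ft()"
```

```text
F [ 0.05 -0.88 -1.85] T [-0.165  0.054 -0.003] P [514.3 123.3 119. ] rot [ 2.222 -2.221 -0.   ] open 14.6 t 10.5
```

{"api": "jog_arm", "payload": {"steps": [{"claw":1,"offset":[0,0,0.1],"spin":0},{"claw":1,"offset":[0,0,0.2],"spin":0},{"claw":1,"offset":[0,0,0.3],"spin":0},{"claw":1,"offset":[0,0,0.4],"spin":0},{"claw":1,"offset":[0,0,0.5],"spin":0},{"claw":1,"offset":[0,0,0.6],"spin":0},{"claw":1,"offset":[0,0,0.7],"spin":0},{"claw":1,"offset":[0,0,0.7],"spin":0}], "grip_force": 12}}

```text
time_s: 11.5
ee_pos: [514.4, 123.3, 111.9]
ee_rot: [2.222, -2.221, -0.0]
ft_force: [0.3, -0.7, -1.4]
opening: 15.6
```

{"api": "jog_arm", "payload": {"steps": [{"claw":1,"offset":[0,0,0.05],"spin":0},{"claw":1,"offset":[0,0,0.1],"spin":0},{"claw":1,"offset":[0,0,0.1],"spin":0}]}}

```text
time_s: 11.88
ee_pos: [514.4, 123.3, 111.0]
ee_rot: [-2.222, 2.221, -0.0]
ft_force: [0.9, -0.5, -1.6]
opening: 15.5
```

{"api": "jog_arm", "payload": {"steps": [{"claw":1,"offset":[0,0,0.05],"spin":0},{"claw":1,"offset":[0,0,0.1],"spin":0},{"claw":1,"offset":[0,0,0.1],"spin":0}]}}

```text
time_s: 12.25
ee_pos: [514.4, 123.3, 110.0]
ee_rot: [2.222, -2.221, -0.0]
ft_force: [-0.1, -0.7, -1.9]
opening: 15.5
```

```bash
python3 -c "from h import *;ft()"
```

```text
F [ 0.   -0.21 -1.87] T [-0.109  0.039 -0.016] P [514.4 123.3 110. ] rot [-2.222  2.221  0.   ] open 15.6 t 12.45
```

{"api": "jog_arm", "payload": {"steps": [{"claw":1,"offset":[0,0,0.05],"spin":0},{"claw":1,"offset":[0,0,0.1],"spin":0},{"claw":1,"offset":[0,0,0.15],"spin":0},{"claw":1,"offset":[0,0,0.2],"spin":0},{"claw":1,"offset":[0,0,0.2],"spin":0}]}}

```text
time_s: 13.08
ee_pos: [514.4, 123.3, 108.0]
ee_rot: [2.222, -2.221, -0.0]
ft_force: [0.6, -0.1, -2.2]
opening: 15.9
```

{"api": "jog_arm", "payload": {"steps": [{"claw":1,"offset":[0,0,0.05],"spin":0},{"claw":1,"offset":[0,0,0.1],"spin":0},{"claw":1,"offset":[0,0,0.15],"spin":0},{"claw":1,"offset":[0,0,0.2],"spin":0},{"claw":1,"offset":[0,0,0.2],"spin":0}]}}

```text
time_s: 13.7
ee_pos: [514.4, 123.3, 106.0]
ee_rot: [2.222, -2.221, -0.0]
ft_force: [-0.5, -0.6, -1.2]
opening: 15.6
```

{"api": "jog_arm", "payload": {"steps": [{"claw":1,"offset":[0,0,0.05],"spin":0},{"claw":1,"offset":[0,0,0.1],"spin":0},{"claw":1,"offset":[0,0,0.15],"spin":0},{"claw":1,"offset":[0,0,0.2],"spin":0},{"claw":1,"offset":[0,0,0.2],"spin":0}]}}

```text
time_s: 14.32
ee_pos: [515.1, 123.5, 105.4]
ee_rot: [-2.222, 2.219, -0.002]
ft_force: [-1.6, 0.3, 7.6]
opening: 15.9
```

Fz rose from -1.6 to +7.6 N, so this is probably the bottom. I'll ease off and read the forces.

{"api": "jog_arm", "payload": {"steps": [{"claw":1,"offset":[0,0,-0.07],"spin":0},{"claw":1,"offset":[0,0,-0.07],"spin":0}]}}

```text
time_s: 14.58
ee_pos: [514.9, 123.4, 105.5]
ee_rot: [-2.222, 2.22, -0.001]
ft_force: [-1.5, -1.4, 5.5]
opening: 15.3
```

```bash
python3 -c "from h import *;ft()"
```

```text
F [-1.58 -0.36  6.31] T [-0.265  0.428 -0.043] P [514.9 123.4 105.5] rot [-2.222e+00  2.220e+00 -1.000e-03] open 15.8 t 14.775
```

{"api": "jog_arm", "payload": {"steps": [{"claw":1,"offset":[0,0,-0.08],"spin":0},{"claw":1,"offset":[0,0,-0.08],"spin":0}]}}

```text
time_s: 15.02
ee_pos: [514.5, 123.4, 105.6]
ee_rot: [-2.222, 2.221, -0.0]
ft_force: [-0.7, -0.3, 3.7]
opening: 15.5
```

{"api": "jog_arm", "payload": {"steps": [{"claw":0.7,"offset":[0,0,0],"spin":0},{"claw":0.5,"offset":[0,0,0],"spin":0},{"claw":0.5,"offset":[0,0,0],"spin":0}]}}

```text
time_s: 15.4
ee_pos: [514.2, 123.3, 105.2]
ee_rot: [2.221, -2.221, -0.001]
ft_force: [-0.2, -0.1, -0.2]
opening: 37.3
```

{"api": "jog_arm", "payload": {"steps": [{"claw":0.5,"offset":[0,0,-2],"spin":0},{"claw":0.5,"offset":[0,0,-4],"spin":0},{"claw":0.5,"offset":[0,0,-5.5],"spin":0},{"claw":0.5,"offset":[0,0,-5.5],"spin":0}]}}

```text
time_s: 15.9
ee_pos: [515.0, 123.7, 161.6]
ee_rot: [-2.22, 2.219, -0.001]
ft_force: [-0.3, 0.9, -0.1]
opening: 43.3
```

Run:
```python
from h import *
ft()
f=grab('wrist');save(f['image'][110:310,180:440].repeat(3,0).repeat(3,1),'w5.png');np.save('w5.npy',f,allow_pickle=True)
for h in (27,30.5,35):print(h,proj(f,[512.5,123,61.4-h+96]),proj(f,[512.5,123,61.4-h+66]))
```

```text
F [ 0.08  0.07 -0.26] T [0.028 0.102 0.002] P [513.9 123.2 160. ] rot [ 2.221e+00 -2.220e+00 -1.000e-03] open 43.3 t 16.1
27 [316.32489877 220.83439682] [316.14026108 207.41669453]
30.5 [316.30069025 219.07476887] [316.12167903 206.06670139]
35 [316.27070412 216.8953486 ] [316.09855784 204.38703319]
```

View pics/w5.png

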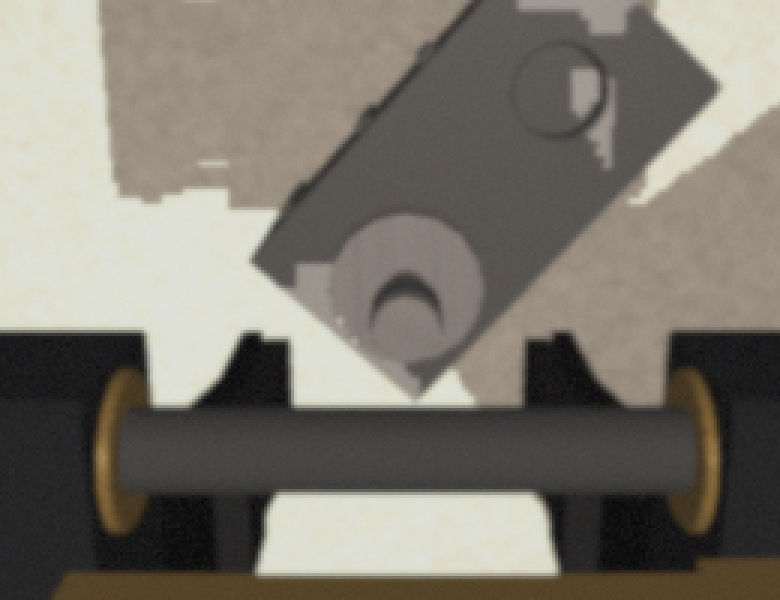

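The gauge stands upright in the bore by itself: head top at (315,220), collar at (315.3,205.7), both within about 1 px of prediction for a depth near 30 mm. I'll set the fingers to about 22 mm, pass the head and go down to just above the collar.

{"api": "jog_arm", "payload": {"steps": [{"claw":0.74,"offset":[0,0,1],"spin":0},{"claw":0.74,"offset":[0,0,2],"spin":0},{"claw":0.74,"offset":[0,0,2],"spin":0},{"claw":0.74,"offset":[0,0,3],"spin":0},{"claw":0.74,"offset":[0,0,4],"spin":0},{"claw":0.74,"offset":[0,0,5],"spin":0},{"claw":0.74,"offset":[0,0,5.7],"spin":0},{"claw":0.74,"offset":[0,0,5.7],"spin":0}]}}

```text
time_s: 17.15
ee_pos: [514.0, 123.1, 102.8]
ee_rot: [2.221, -2.22, -0.001]
ft_force: [0.1, 0.4, 0.2]
opening: 22.8
```

```bash
python3 -c "from h import *;ft()"
```

```text
F [-0.27 -0.1  -0.09] T [ 0.028  0.08  -0.005] P [514.6 123.4 103.7] rot [-2.221  2.22  -0.   ] open 22.4 t 17.35
```

{"api": "jog_arm", "payload": {"steps": [{"claw":0.74,"offset":[0,0,0.15],"spin":0},{"claw":0.74,"offset":[0,0,0.3],"spin":0},{"claw":0.74,"offset":[0,0,0.45],"spin":0},{"claw":0.74,"offset":[0,0,0.6],"spin":0},{"claw":0.74,"offset":[0,0,0.75],"spin":0},{"claw":0.74,"offset":[0,0,0.9],"spin":0},{"claw":0.74,"offset":[0,0,1.05],"spin":0},{"claw":0.74,"offset":[0,0,1.2],"spin":0}]}}

```text
time_s: 18.35
ee_pos: [514.5, 123.3, 91.8]
ee_rot: [-2.222, 2.221, -0.0]
ft_force: [-0.1, -0.0, 3.8]
opening: 22.7
```

```bash
python3 -c "from h import *;ft()"
```

```text
F [0.23 0.13 2.82] T [-0.008  0.246 -0.005] P [514.4 123.3  91.5] rot [-2.222  2.221 -0.   ] open 22.8 t 18.55
```

{"api": "jog_arm", "payload": {"steps": [{"claw":0.74,"offset":[0,0,0.15],"spin":0},{"claw":0.74,"offset":[0,0,0.3],"spin":0},{"claw":0.74,"offset":[0,0,0.45],"spin":0},{"claw":0.74,"offset":[0,0,0.6],"spin":0},{"claw":0.74,"offset":[0,0,0.75],"spin":0},{"claw":0.74,"offset":[0,0,0.9],"spin":0},{"claw":0.74,"offset":[0,0,1.05],"spin":0},{"claw":0.74,"offset":[0,0,1.2],"spin":0}]}}

```text
time_s: 19.55
ee_pos: [514.4, 123.3, 79.5]
ee_rot: [-2.222, 2.221, -0.0]
ft_force: [-0.5, -1.2, 3.4]
opening: 23.0
```

{"api": "jog_arm", "payload": {"steps": [{"claw":0.74,"offset":[0,0,0.1],"spin":0},{"claw":0.74,"offset":[0,0,0.2],"spin":0},{"claw":0.74,"offset":[0,0,0.25],"spin":0}]}}

```text
time_s: 19.92
ee_pos: [514.4, 123.3, 77.0]
ee_rot: [2.222, -2.221, 0.0]
ft_force: [-0.1, -0.0, 3.5]
opening: 22.8
```

{"api": "jog_arm", "payload": {"steps": [{"claw":0.74,"offset":[0,0,0.05],"spin":0},{"claw":0.74,"offset":[0,0,0.1],"spin":0},{"claw":0.74,"offset":[0,0,0.15],"spin":0}]}}

```text
time_s: 20.3
ee_pos: [514.4, 123.3, 75.6]
ee_rot: [-2.222, 2.221, -0.0]
ft_force: [-0.2, -0.0, 4.0]
opening: 22.4
```

{"api": "jog_arm", "payload": {"steps": [{"claw":0.74,"offset":[0,0,0.05],"spin":0},{"claw":0.74,"offset":[0,0,0.1],"spin":0},{"claw":0.74,"offset":[0,0,0.1],"spin":0}]}}

```text
time_s: 20.68
ee_pos: [514.4, 123.3, 75.1]
ee_rot: [-2.222, 2.221, -0.0]
ft_force: [-1.6, -0.7, 6.4]
opening: 22.7
```

{"api": "jog_arm", "payload": {"steps": [{"claw":0.74,"offset":[0,0,0.04],"spin":0},{"claw":0.74,"offset":[0,0,0.07],"spin":0},{"claw":0.74,"offset":[0,0,0.07],"spin":0}]}}

```text
time_s: 21.05
ee_pos: [514.4, 123.3, 75.1]
ee_rot: [-2.222, 2.22, -0.001]
ft_force: [-2.7, -0.1, 11.1]
opening: 22.6
```

```bash
python3 -c "from h import *;ft()"
```

```text
F [-3.37 -0.46 11.08] T [-0.024  1.064 -0.011] P [514.4 123.3  75.1] rot [-2.222e+00  2.220e+00 -1.000e-03] open 22.6 t 21.25
```

{"api": "jog_arm", "payload": {"steps": [{"claw":0.74,"offset":[0,0,0.02],"spin":0},{"claw":0.74,"offset":[0,0,0.02],"spin":0},{"claw":0.74,"offset":[0,0,0.02],"spin":0},{"claw":0.74,"offset":[0,0,0.02],"spin":0},{"claw":0.74,"offset":[0,0,0.02],"spin":0},{"claw":0.74,"offset":[0,0,0.02],"spin":0}]}}

```text
time_s: 22.0
ee_pos: [514.4, 123.3, 75.1]
ee_rot: [-2.222, 2.22, -0.001]
ft_force: [-3.4, -0.2, 11.3]
opening: 23.0
```

```bash
python3 -c "from h import *;ft()"
```

```text
F [-3.61  0.6  12.33] T [-0.048  1.137 -0.011] P [514.4 123.3  75.1] rot [-2.222e+00  2.220e+00 -1.000e-03] open 22.9 t 22.2
```

Pressed at about 12 N for well over half a second, with no movement. Now I'll withdraw: unload, open wider, go straight up.

{"api": "jog_arm", "payload": {"steps": [{"claw":0.74,"offset":[0,0,-0.1],"spin":0},{"claw":0.74,"offset":[0,0,-0.25],"spin":0},{"claw":0.74,"offset":[0,0,-0.5],"spin":0},{"claw":0.5,"offset":[0,0,-0.5],"spin":0},{"claw":0.5,"offset":[0,0,-0.5],"spin":0},{"claw":0.5,"offset":[0,0,-2.5],"spin":0},{"claw":0.5,"offset":[0,0,-5],"spin":0},{"claw":0.5,"offset":[0,0,-8.5],"spin":0}]}}

```text
time_s: 23.2
ee_pos: [513.6, 123.0, 158.5]
ee_rot: [2.22, -2.219, -0.002]
ft_force: [0.5, 0.8, 0.0]
opening: 43.0
```

{"api": "jog_arm", "payload": {"steps": [{"claw":0.5,"offset":[-1.5,0,-1],"spin":0},{"claw":0.5,"offset":[-3,0,-1],"spin":0},{"claw":0.5,"offset":[-3,0,-1],"spin":0}]}}

```text
time_s: 23.58
ee_pos: [513.6, 154.3, 167.2]
ee_rot: [2.222, -2.217, -0.001]
ft_force: [-0.4, -0.4, -1.1]
opening: 43.9
```

Run:
```python
from h import *
ft()
f=grab('wrist');s=grab('scene');t=grab('top')
a=f['image'][60:260,200:440]; b=s['image'][150:250,270:390]; c=t['image'][190:280,260:425]
o=np.zeros((600,800,3),np.uint8)
o[:300,:360]=cv2.resize(a,(360,300)); o[:300,400:760]=cv2.resize(b,(360,300)); o[300:,:550]=cv2.resize(c,(550,300))
save(np.clip(o*1.3,0,255).astype(np.uint8),'fin.png')
for z in (96.5,127): print(z,'wrist',proj(f,[513,123,z]),'scene',proj(s,[513,123,z]))
```

```text
F [ 0.35 -0.31  0.42] T [ 0.023  0.074 -0.018] P [513.7 153.3 167.3] rot [ 2.220e+00 -2.219e+00 -1.000e-03] open 43.7 t 23.775
96.5 wrist [315.54936921 165.51818212] scene [365.81749502 207.66735204]
127 wrist [315.658201   172.90898089] scene [367.21513789 200.55262994]
```

View pics/fin.png

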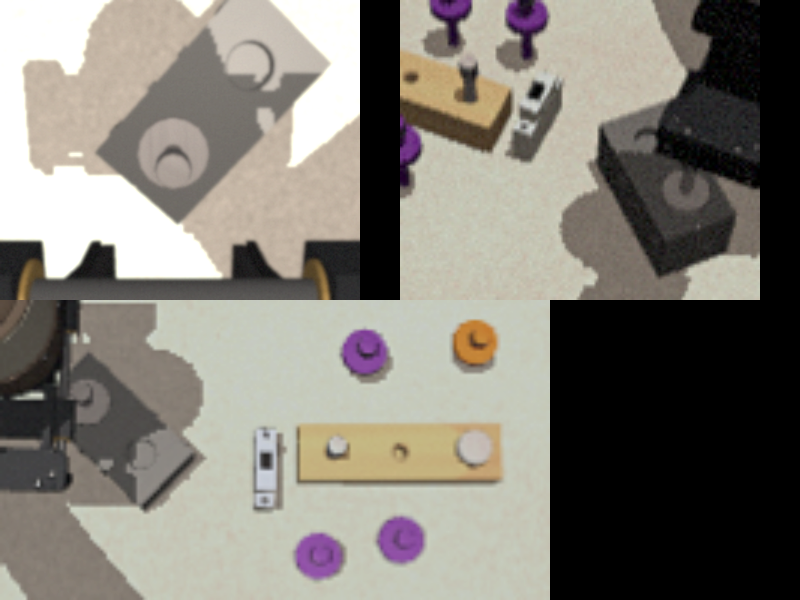

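Run:
```python
from h import *
f=grab('wrist'); o=cv2.resize(f['image'][135:200,275:355],(800,650)[:2],interpolation=cv2.INTER_CUBIC)[:600].copy()
for z,col in ((75.1,(255,0,0)),(127.3,(0,255,0)),(112,(0,0,255))):
    p=(proj(f,[513,123,z])-[275,135]+.5)*10; print(z,p); cv2.circle(o,tuple(int(x) for x in p),5,col,-1)
    r=20 if z<80 else 8
    for k in np.linspace(0,6.28,24,endpoint=False):
        q=(proj(f,[513+r*np.cos(k),123+r*np.sin(k),z])-[275,135]+.5)*10; cv2.circle(o,tuple(int(x) for x in q),3,col,-1)
save(o,'fin2.png')
```

```text
75.1 [415.55959992 267.01710996]
127.3 [417.72169279 383.27522413]
112 [416.98571437 343.69168588]
```

View pics/fin2.png

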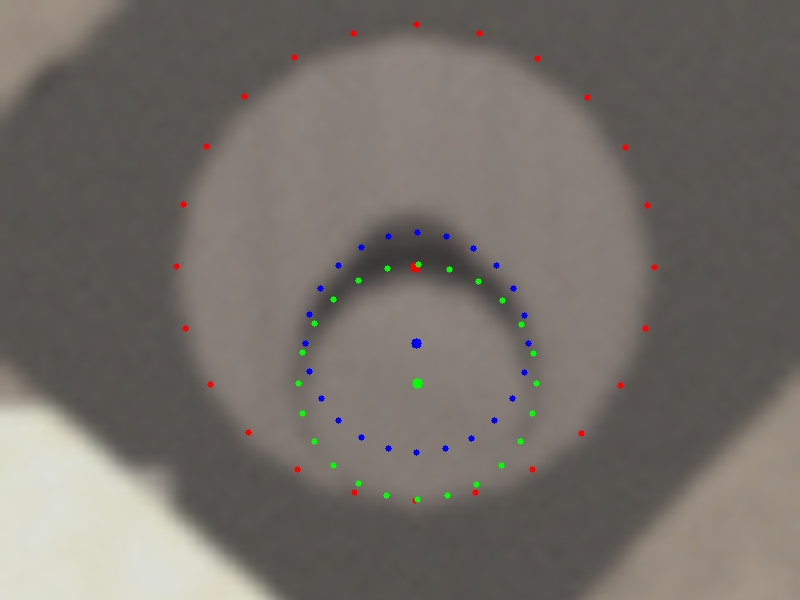

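The enlarged wrist view puts the head top centre at about (416,390) in the crop. That matches the prediction for 127 mm (row 383), not a sunken rod (row 344). The collar disc matches the flush height. Handing in.

```bash
python3 -c "
from h import *
print(robot.sign_off()); print(robot.get_obs()['time_s'])"
```

```text
the job is handed in; nothing more can be done
None
the job is handed in; nothing more can be done
```

The gauge is standing in the narrow bore, let go, with its collar pressed flush on the block's top face. I handed the job in at about 24 s on the robot's clock; no verdict is reported.

- **Depth:** the bore is about 32 mm deep, give or take 1–2 mm. The tip met the bottom at z ≈ 31 mm and the block's top face is at ≈ 63 mm.
- **Rod on the bottom:** on the way in, the tip touched the mouth's bevel lightly (about 3 N) and was shifted 1.5 mm to ease it. It then met the bottom with about 9 N.
- **Collar:** it slid down at about 4 N, then took a push of 11–12 N for over half a second without moving.
- **Last checks:** the final wrist view shows the rod upright, the head at the expected height and the collar at the flush height. The rack pins and nearby items look unmoved, the fingers are clear, and the wrist force reads about zero.
- **What disagreed:** my first, rough reading of the head height came out lower than expected; the enlarged view settled it to within about 1 pixel. Camera triangulation gave the block's top as 61.4 mm, against 63.1 mm by touch, which is within the calibration error.

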